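# Cure a batch of repaired modules under the UV hood

## Task

Cure the repaired modules: draw the empty carrier out from behind its catch and clear of the UV hood, lay every module that is on the bench flat and right way up inside it, slide it back in and sideways behind the catch, and then throw the lamp lever fully over. The modules are freshly glued, so grip them lightly; the carrier must slide along its runway and never be lifted, and the bottle, jar and screwdriver stay where they are.

Things in the scene. Friction and masses are not known exactly. Their poses are not given: they have to be found in the camera images.
- station: Fixed UV curing station: runway and low white hood with amber see-through roof. Origin at table height at the hood's mouth, mid-lane; x away from the robot, y into the hood, z up. Floor top at z 6 mm. Runway y -210 to 0, between 26 mm high rails with inner faces at x -109 and 109 mm. Hood inside y 0 to 184, x -109 to 150 mm, roof 77 to 85 mm up; outside x -125 to 166, y 0 to 196 mm.
- catch (a point): Top of the red round nose (radius 8 mm) that ends the far rail at the hood's mouth: station x 117, y -11, z 26 mm. A carrier parked behind it cannot be drawn straight out, since the hood is 41 mm wider on this +x side than the lane.
- carrier: Loose green tray, outside 210 (x) x 170 (y) x 22 mm, walls and floor 5 mm, about 0.4 kg, sliding on the station floor (underside at z 6 mm). Origin at the centre of its underside, axes parallel to the station's. Starts parked. To come out it slides to -x until in the lane (station x 0, 4 mm play each side), then along -y until wholly clear of the hood (y about -107).
- parked (a point): Fixed point where the carrier's origin is when parked: station x 40, y 92, z 6 mm. The carrier gets there along the lane (station x 0) to y 92, then sideways to +x. Stops: hood back wall at carrier y 99, side wall at carrier x 45, catch at carrier y 82 mm.
- handle (a point): Middle of the orange upright handle on the carrier's -y side, at carrier x 0, y -125, z 38 mm. The handle is 24 mm (x) by 36 mm (y) and reaches from 6 to 60 mm above the carrier's underside, on a flat tongue 44 mm wide that ends at carrier y -145. Do not press down on it while sliding, or the tray tips: keep level or 1 mm high.
- lamp_lever_tip (a point): Centre of the red ball (26 mm wide) at the tip of the lamp lever, which stands on the hood's roof and swings in the station's x direction. Pivot at station x 0, y 135, z 107 mm, 70 mm from the ball's centre; about 1 N moves it. Its grey housing is 70 (x) x 50 mm, top at z 110 mm.
- lamp_lever (a joint): Lamp lever angle in rad: 0 leaning to the station's -x (off), 1.0 fully over to +x (on). It stays where it is left.
- heatsink_board: Module: green circuit board 90 x 44 x 6 mm with a finned aluminium heatsink on it, 62 x 28 mm, top 30 mm above the underside. Long side along x. Origin at the centre of the underside, z up. Grip the 28 mm of the heatsink across y. About 0.10 kg. Freshly glued: fails over 130 N finger force, both pads added, so grip at 20 to 35 N. May be absent.
- transformer: Module: blue board 84 x 46 x 6 mm with a yellow transformer on it, core 50 x 34 mm, top 32 mm above the underside, copper winding round its middle (look only). Long side along x. Origin at the centre of the underside, z up. Grip the 34 mm of the core across y. About 0.12 kg. Freshly glued: fails over 130 N finger force, both pads added, so grip at 20 to 35 N. May be absent.
- adapter: Module: black power adapter block 86 (x) x 38 (y) x 30 mm, with a steel socket at its +x end. Origin at the centre of the underside, z up. Grip across y. About 0.08 kg. Freshly glued: fails over 130 N finger force, both pads added, so grip at 20 to 35 N. May be absent.
- battery_pack: Module: red battery pack with a white band, 80 (x) x 42 (y) x 28 mm. Origin at the centre of the underside, z up. Grip across y. About 0.11 kg. Freshly glued: fails over 130 N finger force, both pads added, so grip at 20 to 35 N. May be absent.
- water_bottle: Bystander: clear bottle 64 mm wide, 160 mm tall, upright. Origin at its underside.
- flux_jar: Bystander: white open jar 70 mm wide, 50 mm tall. Origin at its underside.
- screwdriver: Bystander: red-handled screwdriver, 190 mm long, lying on the bench beyond the runway. Origin near its middle, on the bench.
Not all that is in view belongs to the job. What is shaped like the heatsink_board but purple is not meant.

How it is judged:
By the outcome, as a careful person would: the job done as asked, in the order asked, and still so for the second after the job is handed in, with the robot touching nothing.
Of heatsink_board, transformer, adapter, battery_pack only 3 to 4 are there at a start; the rules pass over those that are not, and their reading is None.
At some moment in a run one of heatsink_board, transformer, adapter, battery_pack may be knocked a few centimetres aside while the robot is not near it.
Once in a run the grip may slacken for a moment while it holds something.
It also fails if it takes over 192 s, if anything falls off the work surface, if the arm or the gripper's body presses on something with over 40 N, if the wrist force passes 120 N, or if a joint passes its speed limit or range.

## Robot

A 6-joint arm with a two-finger parallel gripper is mounted at the origin on the work surface. World frame = base frame: x ahead of the robot, y to its left, z up, the work surface at z = 0. Lengths are in m, angles in rad, forces in N, time in s.
With the tool pointing down it reaches from about 0.35 to 1 m from the base axis. Payload 7.1 kg.
Tool frame: the origin (TCP) lies between the finger pads; the fingertips stand 22 mm ahead of it and the grasp point (between the pads) lies 3 mm ahead of it; z points along the fingers, y is the line along which they close (so a half turn about z gives the same grasp; the last joint's range is limited). The gripper opens to 85 mm and grips with 20 to 120 N. Pads are 22 mm wide; open, the fingers measure 114 mm over their backs; the gripper's body (76 mm by 85 mm) begins 54 mm behind the grasp point. The pads swing forward as they close: fully open they stand 13 mm farther back than shut.
Start: joints at [1.224, 0.423, 1.63, -0, 1.089, -0.019], TCP at [0.201, 0.592, 0.253] pointing down, gripper open.
Joint ranges: [-3, 3], [-0.9, 2.11], [0.09, 2.58], [-1.31, 4.45], [0.11, 2.69], [-2.54, 2.54]. Speed limits (rad/s): [2.39, 2.39, 3.01, 3.14, 3.14, 3.14].

## Interface

Orientations are given as a rotation vector (axis times angle).
In Python, from rig import manip gives the robot as it stands. The module is installed in compiled form; this text tells all that it offers. Calls block until the motion is done:
- manip.move_to(position, orientation): joint-space move of the TCP to a pose.
- manip.servo_line(position, orientation=None, rate=0.15): straight line of the TCP; orientation=None keeps the orientation; rate is the mean speed in m/s.
- manip.set_joints(angles): joint-space move.
- manip.command_gripper(opening, f_grip=None): finger opening in m; f_grip is the grip in N (None keeps the last); returns when the fingers have stopped.
- manip.hold(seconds).
- manip.solve_ik(position, orientation): joint angles nearest the present ones, or None.
- manip.camera(name): name is "scene" or "side" or "wrist"; returns a dict with "image" (384x512x3 uint8, red, green, blue), "fx", "fy", "cx", "cy" (pixels), "k1" (the pictures are not rectified: a ray, as slopes to the right and down, at radius r is drawn at 1 + k1 r^2 times it, then the intrinsics apply), "cam_to_world" (4x4, takes a point from camera to world coordinates); the wrist camera has in their place "mount" (4x4, takes a point from camera to tool coordinates, whose origin is the TCP and whose axes are the flange's). Camera axes: x right, y down, z forward; pixel columns grow to the right and rows downward; lengths in m; the calibration is good to about 2 mm. A picture is of the moment at which its call begins: read the wrist's pose just before it. There is no depth.
A pose or a line that the arm cannot do raises manip.IKError and nothing moves.
- manip.sign_off(): hands the job in; it is judged then, once.
Readings, each from a call of its own:
- manip.get_time(): time.
- manip.get_joint_positions(): joint angles.
- manip.get_joint_vel(): joint speeds.
- manip.get_tau(): joint torques, N m.
- manip.get_position(): TCP position.
- manip.get_ee_rot(): TCP orientation.
- manip.get_contact_force(): force on the tool from outside, world axes, zero at the start.
- manip.get_torque(): the same for the moment, N m.
- manip.get_width(): finger opening in m.
- manip.get_grip_force(): force on a finger pad.
Only numpy, scipy, OpenCV 4.12 (cv2) and the standard library are available. Lean on these libraries where they do the work, as an engineer would, in place of code of your own. Each camera call takes 0.05 s, during which the arm holds its last target. There are 200 camera calls.

## Working session

There is one attempt and no reset: what is moved stays moved. The work goes in short steps, each a Python script; the robot and the scene stay as the last script left them, time stands still between calls to the robot, and variables do not carry over. Pictures are saved under pics/ and viewed, at most 15 in all, crops included, and the job is handed in when it is done.

```bash
mkdir -p pics; ls; python3 - <<'E'
from rig import manip
import cv2, numpy as np, pickle
for n in ("scene","side"):
    c=manip.camera(n); cv2.imwrite(f"pics/{n}0.png",c["image"][...,::-1]); pickle.dump(c,open(f"pics/{n}0.pkl","wb"))
    print(n,{k:(np.round(v,4).tolist() if k!="image" else 0) for k,v in c.items()})
c=manip.camera("wrist"); cv2.imwrite("pics/wrist0.png",c["image"][...,::-1]); print({k:(np.round(v,4).tolist() if k!="image" else 0) for k,v in c.items()})
print(manip.get_time(),manip.get_position(),manip.get_ee_rot())
E
```

```text
pics
scene {'image': 0, 'fx': 459.1846, 'fy': 459.1846, 'cx': 251.366, 'cy': 195.9144, 'k1': 0.0004, 'cam_to_world': [[0.1925, 0.8364, -0.5132, 1.2859], [0.9813, -0.1674, 0.0953, -0.2486], [-0.0062, -0.5219, -0.853, 1.3978], [0.0, 0.0, 0.0, 1.0]]}
side {'image': 0, 'fx': 349.6199, 'fy': 349.6199, 'cx': 250.9782, 'cy': 191.9713, 'k1': -0.0043, 'cam_to_world': [[0.8175, -0.4075, 0.407, 0.1112], [-0.5756, -0.558, 0.5977, -0.7307], [-0.0165, -0.7229, -0.6907, 0.8656], [0.0, 0.0, 0.0, 1.0]]}
{'image': 0, 'fx': 286.4422, 'fy': 286.4422, 'cx': 253.3922, 'cy': 189.8369, 'k1': -0.0129, 'mount': [[-0.0, -0.9444, -0.3287, 0.0843], [1.0, 0.0005, -0.0014, -0.0002], [0.0015, -0.3287, 0.9444, -0.1205], [0.0, 0.0, 0.0, 1.0]]}
0.15 [0.20106166 0.59135397 0.25270556] [-5.12474230e-01 -3.09931111e+00  1.91938818e-03]
```

View pics/scene0.png

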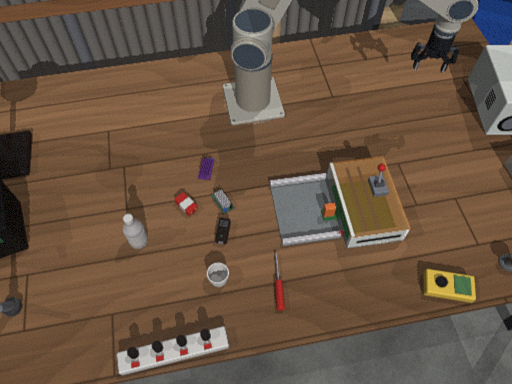

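View pics/side0.png

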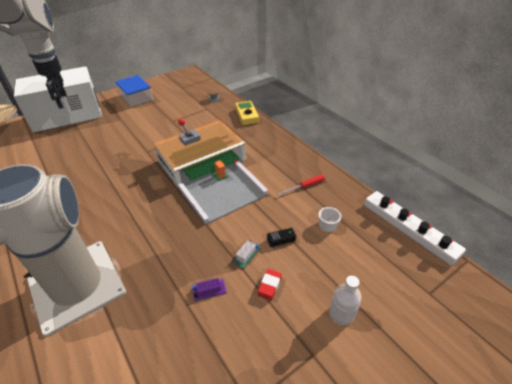

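The scene view shows heatsink board (222,200), battery pack (186,205), adapter (222,230), purple decoy (206,168), bottle (135,232), jar (218,274), screwdriver (279,285), and the station with its handle at (329,210) and lever ball at (381,167). The yellow meter at (450,285) isn't a module. There is no transformer in view so far.

```bash
cat > h.py <<'E'
import numpy as np, cv2, pickle
from scipy.spatial.transform import Rotation as R
from rig import manip
def K(c): return np.array([[c["fx"],0,c["cx"]],[0,c["fy"],c["cy"]],[0,0,1.]])
def D(c): return np.array([c["k1"],0,0,0,0.])
def shot(name,save=None):
    T=np.eye(4); 
    if name=="wrist":
        T[:3,3]=manip.get_position(); T[:3,:3]=R.from_rotvec(manip.get_ee_rot()).as_matrix()
    c=manip.camera(name)
    c["T"]=T@c["mount"] if name=="wrist" else c["cam_to_world"]
    if save: cv2.imwrite(f"pics/{save}.png",c["image"][...,::-1]); pickle.dump(c,open(f"pics/{save}.pkl","wb"))
    return c
def load(s):
    c=pickle.load(open(f"pics/{s}.pkl","rb")); c.setdefault("T",c.get("cam_to_world")); return c
def to_plane(c,uv,z):   # pixels -> world points at height z
    s=cv2.undistortPoints(np.array(uv,float).reshape(-1,1,2),K(c),D(c)).reshape(-1,2)
    d=np.c_[s,np.ones(len(s))]@c["T"][:3,:3].T; o=c["T"][:3,3]
    return o+d*((z-o[2])/d[:,2])[:,None]
def proj(c,P):
    I=np.linalg.inv(c["T"]); 
    return cv2.projectPoints(np.atleast_2d(P).astype(float),cv2.Rodrigues(I[:3,:3])[0],I[:3,3],K(c),D(c))[0].reshape(-1,2)
def down(yaw):  # tool pointing down, tool x axis at world angle yaw
    c,s=np.cos(yaw),np.sin(yaw)
    return R.from_matrix([[c,s,0],[s,-c,0],[0,0,-1]]).as_rotvec()
E
python3 - <<'E'
from h import *
c=load("scene0"); im=c["image"][...,::-1]
print(to_plane(c,[[222,200],[186,205],[222,230],[206,168],[135,245],[218,274]],0.02).round(3))
print(to_plane(c,[[270,178],[283,243]],0.026).round(3),to_plane(c,[[329,205]],.06).round(3),to_plane(c,[[381,167]],.16).round(3))
cr=im[150:255,265:415]; cv2.imwrite("pics/c1.png",cv2.resize(cr,None,fx=5,fy=5,interpolation=cv2.INTER_CUBIC))
R0=R.from_rotvec(manip.get_ee_rot()).as_matrix(); print(R0.round(3)); 
E
```

```text
[[ 0.453 -0.199  0.02 ]
 [ 0.449 -0.325  0.02 ]
 [ 0.57  -0.218  0.02 ]
 [ 0.307 -0.234  0.02 ]
 [ 0.568 -0.509  0.02 ]
 [ 0.722 -0.255  0.02 ]]
[[ 0.4   -0.015  0.026]
 [ 0.659 -0.028  0.026]] [[0.568 0.15  0.06 ]] [[0.516 0.328 0.16 ]]
[[-0.947  0.322 -0.   ]
 [ 0.322  0.947 -0.001]
 [-0.    -0.001 -1.   ]]
```

View pics/c1.png

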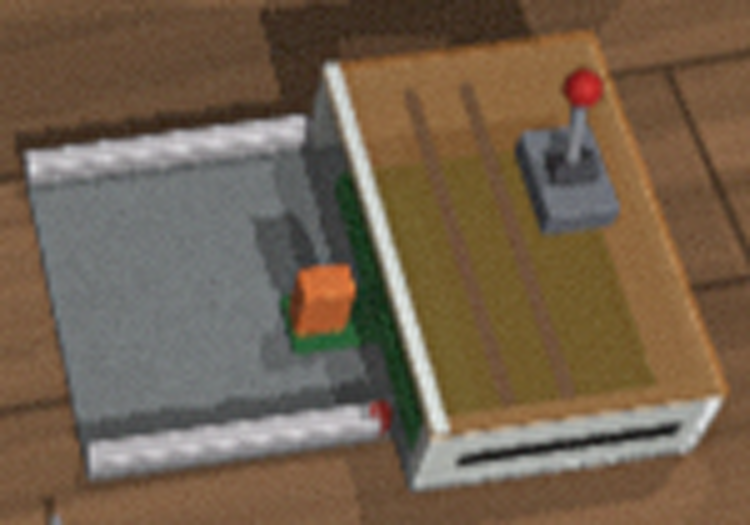

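The crop shows the hood roof corners at (335,62), (437,432), (722,393) and (597,33), the red nose at (380,410), the orange handle's top near (328,280) and the lever ball at (583,87).

```bash
cat > fit.py <<'E'
from h import *
from scipy.optimize import least_squares
def S2W(p,P):
    P=np.atleast_2d(P)/1000.; c,s=np.cos(p[2]),np.sin(p[2])
    return np.c_[p[0]+c*P[:,0]-s*P[:,1],p[1]+s*P[:,0]+c*P[:,1],P[:,2]]
E
python3 - <<'E'
from fit import *
c=load("scene0")
px=np.array([[333,62],[437,432],[722,395],[597,33],[380,408],[583,87]],float); uv=np.array([265,150])+(px+.5)/5-.5
P=[[-125,0,85],[166,0,85],[166,196,85],[-125,196,85],[117,-11,26],[-70*np.sin(.5),135,107+70*np.cos(.5)]]
n=5
r=least_squares(lambda p:(proj(c,S2W(p,P[:n]))-uv[:n]).ravel(),[0.53,0.18,0])
print(r.x,r.fun.reshape(-1,2).round(1).tolist(), proj(c,S2W(r.x,P))[5],uv[5]); np.save("st0.npy",r.x)
print("handle", S2W(r.x,[[40,-33,44],[0,92,6],[0,-107,6]]))
H=to_plane(c,265*np.array([[1,0]])+np.array([[0,150]])+np.array([[328,282]])/5,.066); print(H)
E
```

```text
[ 0.53885609  0.18854403 -0.05957136] [[-0.9, 0.1], [-1.3, 0.0], [1.5, -0.1], [0.7, -0.3], [0.1, 0.1]] [380.61422113 165.12395076] [381.2 167. ]
handle [[0.57682045 0.15322112 0.044     ]
 [0.54433342 0.28038083 0.006     ]
 [0.53248573 0.08173383 0.006     ]]
[[0.57709772 0.15242558 0.066     ]]
```

```bash
python3 - <<'E'
from fit import *
p=np.load("st0.npy"); yaw=np.pi/2+p[2]
im=load("scene0")["image"][...,::-1]
cv2.imwrite("pics/c2.png",cv2.resize(im[150:245,160:250],None,fx=6,fy=6,interpolation=cv2.INTER_CUBIC))
t=S2W(p,[[10,-130,340]])[0]
manip.move_to(t,down(yaw)); shot("wrist","w1"); print(manip.get_joint_positions().round(2),manip.get_time(),manip.get_width(),manip.get_contact_force())
E
```

```text
[0.09 0.21 1.72 0.   1.21 0.14] 2.475 0.08535528128932302 [-0.24340237  0.89843004 -0.81392837]
```

View pics/c2.png

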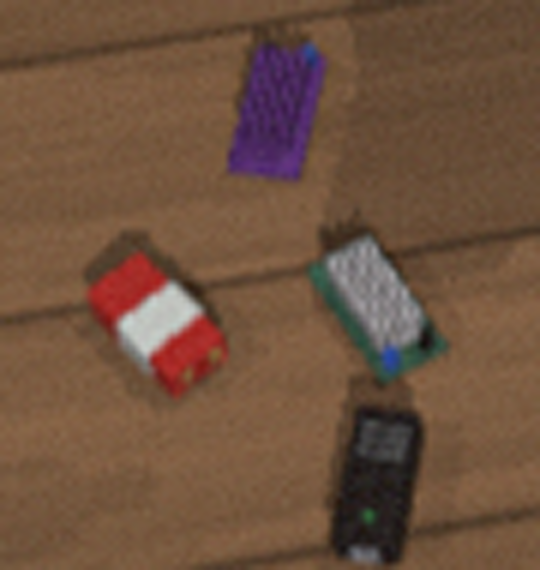

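View pics/w1.png

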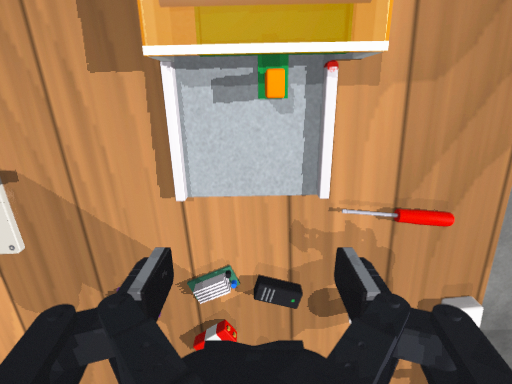

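The crop confirms the green board with the silver heatsink (scene 222,200), the purple decoy (206,168), the battery and the adapter. The wrist view shows the handle at (276,83), the nose at (332,65) and the rail ends at (181,199) and (325,197). I'll refine the station pose from the rail-floor edges.

```bash
python3 - <<'E'
from fit import *
c=load("w1"); im=c["image"].astype(int); p=np.load("st0.npy")
g=im.sum(2)/3
for r in (100,130,160,185): print(r,g[r,158:195].astype(int).tolist(),'|',g[r,300:342].astype(int).tolist())
print("cols177,183",g[190:208,181].astype(int).tolist(),g[190:208,325].astype(int).tolist())
def cen(m,z):
    n,l,s,k=cv2.connectedComponentsWithStats(m.astype(np.uint8)); i=1+np.argmax(s[1:,4]); return s[i].tolist(),k[i].round(1),to_plane(c,[k[i]],z)[0].round(4)
R_,G,B=im[...,0],im[...,1],im[...,2]
s=np.zeros(g.shape,bool); s[55:110,250:350]=1
print("handle",cen(s&(R_>215)&(G>110)&(B<60),.066), S2W(p,[[40,-33,66]]))
print("nose",cen(s&(R_>150)&(G<70),.026), S2W(p,[[117,-11,26]]))
print(proj(c,S2W(p,[[-109,-210,6],[109,-210,6],[-109,-60,6],[109,-60,6],[-125,0,85],[166,0,85],[117,-11,26]])).round(1).tolist())
E
```

```text
100 [95, 93, 93, 96, 96, 97, 160, 249, 250, 250, 250, 251, 252, 253, 252, 252, 254, 229, 221, 220, 160, 155, 154, 153, 177, 179, 184, 185, 184, 182, 182, 185, 187, 187, 185, 185, 186] | [188, 186, 188, 190, 192, 182, 133, 128, 124, 123, 122, 121, 124, 126, 131, 131, 130, 124, 120, 120, 121, 121, 115, 121, 128, 183, 240, 249, 248, 248, 248, 249, 249, 250, 251, 242, 136, 148, 149, 150, 151, 151]
130 [101, 99, 99, 99, 96, 95, 97, 96, 96, 100, 242, 248, 249, 250, 251, 251, 252, 252, 252, 254, 224, 222, 221, 162, 162, 158, 159, 159, 190, 192, 190, 186, 186, 185, 193, 192, 191] | [189, 190, 186, 155, 131, 129, 130, 129, 126, 125, 126, 127, 131, 131, 131, 131, 128, 126, 122, 112, 116, 118, 122, 158, 231, 248, 248, 248, 248, 248, 249, 250, 251, 248, 129, 148, 148, 150, 153, 153, 153, 152]
160 [97, 97, 100, 99, 101, 100, 101, 100, 98, 98, 96, 96, 99, 197, 250, 248, 250, 250, 249, 249, 249, 251, 253, 223, 221, 218, 159, 158, 154, 155, 170, 190, 189, 188, 190, 193, 192] | [185, 185, 179, 132, 134, 131, 128, 128, 126, 127, 126, 125, 128, 130, 129, 129, 129, 125, 112, 117, 119, 138, 221, 248, 248
[... 331 characters left out ...]
, 128, 127, 127, 122, 109, 112, 118, 128, 187, 245, 247, 247, 246, 246, 247, 248, 249, 247, 115, 135, 141, 143, 149, 150, 155, 154, 156, 156, 156, 155]
cols177,183 [248, 248, 249, 249, 248, 248, 249, 248, 248, 249, 235, 155, 98, 101, 104, 105, 107, 111] [246, 245, 246, 246, 246, 246, 246, 246, 198, 135, 130, 129, 130, 130, 130, 128, 131, 131]
handle ([267, 69, 18, 29, 500], array([275.5,  82.6]), array([0.5753, 0.1505, 0.066 ])) [[0.57682045 0.15322112 0.066     ]]
nose ([327, 61, 11, 8, 48], array([332.3,  63.9]), array([0.6583, 0.1713, 0.026 ])) [[0.65499366 0.17059781 0.026     ]]
[[182.8, 193.4], [311.9, 193.5], [174.9, 100.5], [318.5, 100.7], [140.0, 50.3], [384.2, 50.7], [329.9, 64.6]]
```

```bash
python3 - <<'E'
from fit import *
c=load("w1"); p0=np.load("st0.npy")
rows=[100,130,160,185]
L=to_plane(c,np.c_[[174.5,177.5,180.5,183.5],rows],.026)[:,:2]; Rr=to_plane(c,np.c_[[325,323.2,321.6,319.9],rows],.026)[:,:2]
E=to_plane(c,[[181,200.4],[325,198.2]],.026)[:,:2]
H=to_plane(c,[[275.5,82.6]],.066)[:,:2]
def loc(p,W): 
    d=W-p[:2]; a=p[2]; return np.c_[np.cos(a)*d[:,0]+np.sin(a)*d[:,1],-np.sin(a)*d[:,0]+np.cos(a)*d[:,1]]*1000
f=lambda p:np.r_[loc(p,L)[:,0]+109,loc(p,Rr)[:,0]-109,loc(p,E)[:,1]+210]
r=least_squares(f,p0,x_scale=[.1,.1,.1]); print(r.x,r.fun.round(1)); print("handle st",loc(r.x,H)); np.save("st.npy",r.x)
n=load("w1"); print(loc(r.x,to_plane(c,[[332.3,63.9]],.026)[:,:2]))
E
```

```text
[ 0.54248604  0.18543141 -0.04040413] [-0.2 -0.3 -0.4  0.2  0.1  0.1  0.4  0.1  0.2 -0.2]
handle st [[ 34.21040384 -33.55732838]]
[[116.27403668  -9.43222286]]
```

```bash
python3 - <<'E'
from fit import *
p=np.load("st.npy"); yaw=np.pi/2+p[2]; o=down(yaw)
st=lambda x,y,z:S2W(p,[[x,y,z]])[0]
F=lambda s:print(s,manip.get_contact_force().round(1),round(manip.get_width(),4),manip.get_time())
manip.command_gripper(0.06)
manip.move_to(st(34.5,-33,120),o); F("above")
manip.servo_line(st(34.5,-33,48),o,rate=.08); F("down")
manip.command_gripper(0.0,60); F("grip"); print(manip.get_grip_force())
manip.servo_line(st(0,-33,48.5),o,rate=.05); F("side")
manip.servo_line(st(0,-60,48.5),o,rate=.05); F("out1")
c=shot("wrist","w2"); print(manip.get_grip_force())
E
```

```text
above [ 0.4 -0.   0.7] 0.06 3.8083
down [-0.1  0.6  0.3] 0.0603 4.8583
grip [-0.6 -1.1  5.7] 0.0236 5.275
59.685022830963135
side [-2.1  0.6  8.7] 0.0233 6.1167
out1 [ 1.1 -1.4  6.2] 0.0231 6.8083
59.887046813964844
```

View pics/w2.png

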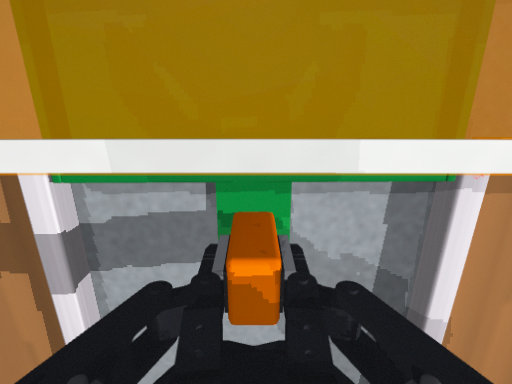

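The carrier is in the lane with the handle held (254,265), and its front wall at row 178 spans between the rails. The force shows the tool pressing down about 6 N, so I'll raise it slightly and carry on.

```bash
python3 - <<'E'
from fit import *
p=np.load("st.npy"); yaw=np.pi/2+p[2]; o=down(yaw)
st=lambda x,y,z:S2W(p,[[x,y,z]])[0]
F=lambda s:print(s,manip.get_contact_force().round(1),round(manip.get_width(),4),manip.get_time())
for z in (49,49.5): manip.servo_line(st(0,-60,z),o,rate=.02); F(z)
manip.servo_line(st(0,-233,49.5),o,rate=.07); F("out")
print(manip.get_position()-st(0,-233,49.5))
manip.command_gripper(0.05); F("open")
manip.servo_line(st(0,-233,150),o,rate=.2); F("up")
t=np.array([.50,-.27,.30])
manip.move_to(t,down(yaw-.3)); shot("wrist","w3"); shot("scene","s3"); F("look")
E
```

```text
49 [-0.3  0.2  1.1] 0.0234 7.1083
49.5 [ 0.   1.  -2.4] 0.0232 7.3583
out [-0.1 -0.4 -4.1] 0.0232 9.9833
[-1.71627742e-05  2.02868207e-04  1.81734145e-06]
open [-0.1 -0.6 -0.4] 0.05 10.3583
up [-0.1 -0.  -0.8] 0.0502 11.0083
look [-0.3  0.9  0.3] 0.05 12.1583
```

View pics/w3.png

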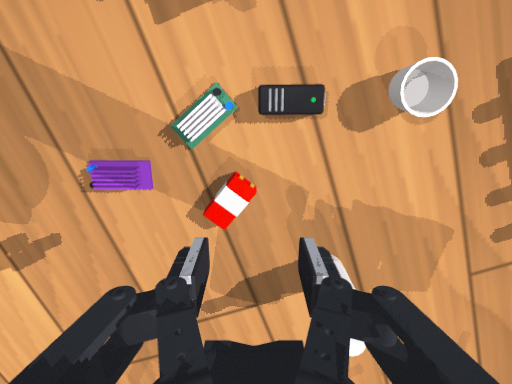

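The view shows the heatsink board (205,115), adapter (291,99), battery (231,201), purple decoy (120,175, ignored) and jar (424,87). All three modules are upright. Next, pose fits by silhouette.

```bash
cat > det.py <<'E'
from fit import *
from scipy.optimize import minimize
BOX={"heatsink":(90,44,6),"adapter":(86,38,30),"battery":(80,42,28)}
def mask(im,name):
    i=im.astype(int); r,g,b=i[...,0],i[...,1],i[...,2]
    if name=="heatsink": m=(g>r*1.4)&(g>60)&(g>b*1.1)
    if name=="adapter": m=np.maximum(np.maximum(r,g),b)<62
    if name=="battery": m=(r>150)&(g<60)&(b<60)
    m[235:,:]=0
    return m
def detect(c,name,guess):
    l,w,h=np.array(BOX[name])/1000
    m=mask(c["image"],name).astype(np.uint8)
    g=np.array([*guess[:2],h]); u,v=proj(c,g)[0]
    k=np.zeros_like(m); sc=np.linalg.norm(proj(c,g+[.065,0,0])[0]-[u,v]); cv2.circle(k,(int(u),int(v)),int(sc),1,-1); m&=k
    n,lab,s,_=cv2.connectedComponentsWithStats(m)
    for i in range(1,n):
        if s[i,4]<12: m[lab==i]=0
    pts=cv2.findNonZero(m); 
    hull=cv2.convexHull(pts); H=np.zeros_like(m); cv2.fillConvexPoly(H,hull,1)
    rect=cv2.boxPoints(cv2.minAreaRect(pts)); W=to_plane(c,rect,h)[:,:2]
    e=W[1]-W[0] if np.linalg.norm(W[1]-W[0])>np.linalg.norm(W[2]-W[1]) else W[2]-W[1]
    x0=[*W.mean(0),np.arctan2(e[1],e[0])]
    B=np.array([[sx*l/2,sy*w/2,z] for sx in(-1,1) for sy in(-1,1) for z in(0,h)])
    def cost(x):
        hp=cv2.convexHull(proj(c,S2W(x,B*1000)).astype(np.float32)); Q=np.zeros(m.shape,np.uint8)
        cv2.fillConvexPoly(Q,np.round(hp*16).astype(np.int32),1,cv2.LINE_8,4)
        return 1-(Q&H).sum()/max((Q|H).sum(),1)
    best=min((minimize(cost,x0,method="Nelder-Mead",options=dict(initial_simplex=np.array(x0)+np.array([[0,0,0],[d,0,.05],[0,d,-.05],[-d,-d,.1]]))) for d in(.004,.008)),key=lambda r:r.fun)
    x=best.x; x[2]=(x[2]+np.pi/2)%np.pi-np.pi/2
    return x,best.fun,int(m.sum())
E
python3 - <<'E'
from det import *
c=load("w3")
for n,uv in (("heatsink",(205,115)),("adapter",(291,99)),("battery",(231,201))):
    print(n,*detect(c,n,to_plane(c,[uv],.02)[0]))
s=load("s3"); uv=proj(s,S2W(np.load("st.npy"),[[0,-233,66],[100,-80,28],[-100,-80,28]])); print(uv)
E
```

```text
heatsink [ 0.44948576 -0.19889918  0.36965789] 0.02264150943396226 754
adapter [ 0.57009747 -0.21663947 -0.31874114] 0.10240679565832944 1545
battery [ 0.44008007 -0.32621386  0.59794074] 0.10666666666666669 897
[[269.48730556 205.36835162]
 [319.49508886 230.46759832]
 [306.62850516 181.0200508 ]]
```

```bash
cat > act.py <<'E'
from det import *
p=np.load("st.npy"); st=lambda x,y,z:S2W(p,[[x,y,z]])[0]
def F(s): print(s,manip.get_contact_force().round(1),"w",round(manip.get_width(),4),"g",round(manip.get_grip_force(),1),"t",round(manip.get_time(),2))
def best_yaw(pos,a):   # of a and a+pi, the one needing least last-joint turn
    c=[]
    for k in(-2,-1,0,1,2):
        j=manip.solve_ik(pos,down(a+k*np.pi))
        if j is not None: c.append((abs(j[5]),a+k*np.pi))
    return min(c)[1]
def pick(x,z,w):
    top=np.array([x[0],x[1],.13]); o=down(best_yaw(top,x[2]))
    manip.command_gripper(w); manip.move_to(top,o)
    manip.servo_line([x[0],x[1],z],o,rate=.1); F("down")
    manip.command_gripper(0.0,28); F("grip")
    manip.servo_line(top,o,rate=.1); F("lift")
def place(sx,sy,z,w):
    top=st(sx,sy,130); o=down(best_yaw(top,p[2]))
    manip.move_to(top,o); F("over")
    manip.servo_line(st(sx,sy,z),o,rate=.1); F("low")
    manip.command_gripper(w); F("open")
    manip.servo_line(top,o,rate=.2)
E
python3 - <<'E'
from act import *
x,f,_=detect(load("w3"),"heatsink",[.45,-.2]); c=shot("wrist"); print(detect(c,"heatsink",[.45,-.2]))
pick(x,.033,.055)
shot("side","sd4"); c=shot("wrist","w4")
E
```

```text
(array([ 0.4490219 , -0.19903151,  0.39679214]), np.float64(0.03425621773815113), 749)
down [-0.8 -0.5  0.1] w 0.0551 g 0.0 t 14.44
grip [-1.3  0.5  7. ] w 0.0272 g 28.4 t 14.79
lift [-0.1 -0.2 -2.3] w 0.0272 g 27.7 t 15.91
```

```bash
python3 - <<'E'
from act import *
place(50,-107+36,45,.05)
manip.move_to(st(0,-107,330),down(np.pi/2+p[2])); shot("wrist","w5"); F("look")
E
```

```text
over [-1.   0.3 -1.7] w 0.027 g 27.7 t 17.85
low [ 0.7 -0.2 -0.7] w 0.0273 g 27.9 t 18.85
open [-0.1 -0.3  0.2] w 0.0502 g 0.0 t 19.2
look [-0.6  0.3 -0.6] w 0.0501 g 0.0 t 21.19
```

View pics/w5.png

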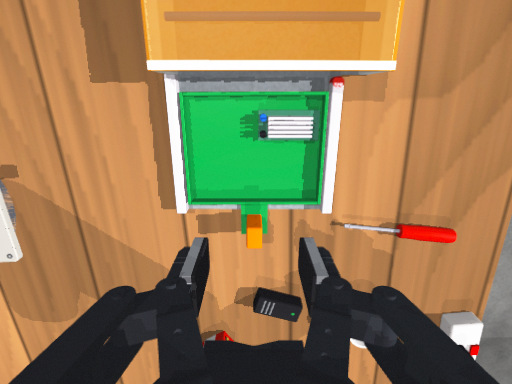

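The heatsink board lies flat in the tray at (288,127), between the walls at columns 180–328 and rows 92–205. Adapter next.

```bash
sed -i 's/m=(r>150)&(g<60)&(b<60)/m=(r>90)\&(r>3*g)\&(r>3*b)/; s/<62$/<TH/; s/^BOX/TH=62\nBOX/' det.py; python3 - <<'E'
import det
from act import *
manip.move_to([.50,-.27,.30],down(np.pi/2+p[2]-.3)); c=shot("wrist","w6"); F("look")
for th in (40,62,75): det.TH=th; print(th,*detect(c,"adapter",[.57,-.217]))
print(*detect(c,"battery",[.44,-.326]))
E
```

```text
look [ 0.3 -0.1  0.2] w 0.0498 g 0.0 t 22.57
40 [ 0.55724847 -0.22817872 -0.71261998] 0.5680914512922466 78
62 [ 0.56870083 -0.21579613 -0.33798058] 0.09332688588007731 1543
75 [ 0.5687407  -0.21643466 -0.3211494 ] 0.0848831664282308 1572
[ 0.44072506 -0.32585847  0.57724481] 0.06365740740740744 961
```

```bash
python3 - <<'E'
import det
from act import *
det.TH=75
c=load("w6"); im=cv2.resize(c["image"][...,::-1],None,fx=4,fy=4,interpolation=cv2.INTER_CUBIC)
for n,g in (("adapter",[.57,-.217]),("battery",[.44,-.326])):
    x,_,_=detect(c,n,g); l,w,h=BOX[n]
    for z,col in ((0,(255,255,0)),(h,(255,0,255))):
        q=proj(c,S2W(x,[[l/2,w/2,z],[-l/2,w/2,z],[-l/2,-w/2,z],[l/2,-w/2,z]]))*4+1.5
        cv2.polylines(im,[q.round().astype(np.int32)],True,col,1)
cv2.imwrite("pics/c6.png",im[260:940,760:1340])
E
```

```text
(no output)
```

View pics/c6.png

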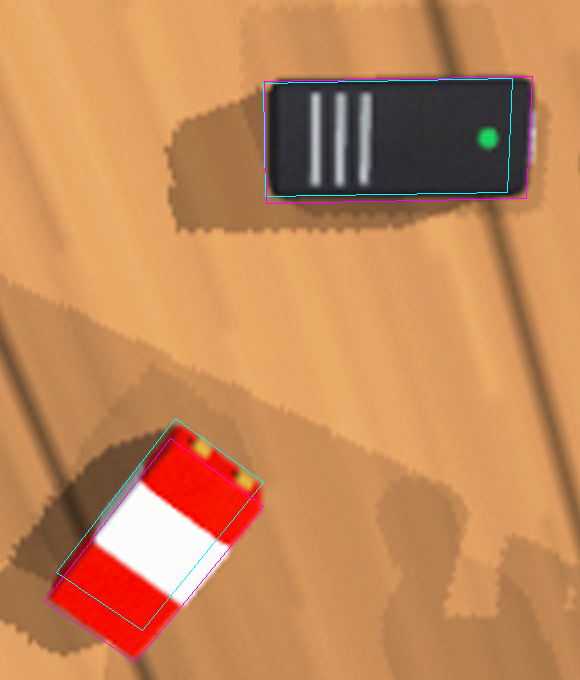

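The overlays fit both modules: adapter at crop (400,137), battery at (155,545). Both are right way up, so I'll continue with them.

```bash
python3 - <<'E'
import det,sys
from act import *
det.TH=75
x,_,_=detect(load("w6"),"adapter",[.57,-.217])
pick(x,.031,.06)
if manip.get_width()<.034: sys.exit("lost")
place(50,-107-36,43,.055); F("placed")
manip.move_to([.50,-.27,.30],down(np.pi/2+p[2]-.3)); c=shot("wrist","w7")
print(*detect(c,"battery",[.44,-.326]))
manip.move_to(st(0,-107,330),down(np.pi/2+p[2])); shot("wrist","w8"); F("look")
E
```

```text
down [0.1 0.5 0.4] w 0.0599 g 0.0 t 25.47
grip [-0.9  0.4  6. ] w 0.0371 g 29.8 t 25.79
lift [-0.1  1.  -1.6] w 0.0376 g 29.1 t 26.93
over [-0.7  0.3 -1.1] w 0.0376 g 29.1 t 29.47
low [ 0.9 -0.3 -0.4] w 0.0375 g 29.4 t 30.48
open [-0.7  0.6 -0.6] w 0.0554 g 0.0 t 30.8
placed [-0.6  0.3  0.1] w 0.055 g 0.0 t 31.38
[ 0.44174865 -0.32538089  0.58573571] 0.06293302540415702 969
look [-0.8 -0.3  0.6] w 0.0549 g 0.0 t 34.17
```

View pics/w8.png

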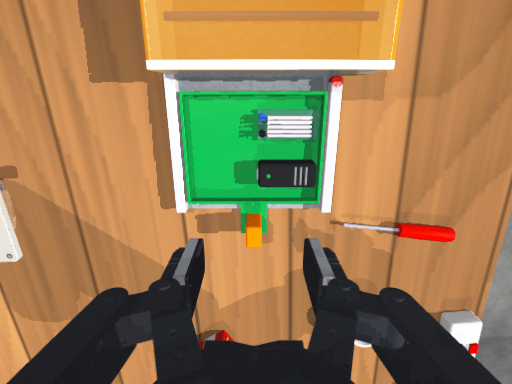

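Two modules are in the tray at (288,127) and (287,174), both clear of the walls. Battery now, with a fresh detection first.

```bash
python3 - <<'E'
import det,sys
from act import *
manip.move_to([.50,-.27,.30],down(np.pi/2+p[2]-.3)); c=shot("wrist","w9")
x,f,n=detect(c,"battery",[.44,-.326]); print(x,f,n)
if f>.09: sys.exit("moved?")
pick(x,.030,.063)
if manip.get_width()<.038: sys.exit("lost")
place(-50,-107,42,.06); F("placed")
manip.move_to(st(0,-107,330),down(np.pi/2+p[2])); shot("wrist","w10"); s=shot("scene","s10"); F("look")
a=cv2.imread("pics/w10.png"); b=cv2.imread("pics/s10.png")[130:320,100:300]
cv2.imwrite("pics/c10.png",np.hstack([cv2.resize(a[40:260,130:360],(460,440)),cv2.resize(b,(340,440))[:, :340]]))
E
```

```text
[ 0.44073096 -0.3259062   0.57548974] 0.06369426751592355 963
down [-0.2 -0.6  0.9] w 0.0628 g 0.0 t 37.73
grip [-0.3  0.3  6.5] w 0.0415 g 29.3 t 38.04
lift [-0.5 -0.1 -1.9] w 0.0416 g 28.5 t 39.19
over [ 0.4  0.1 -1.8] w 0.0417 g 28.5 t 40.72
low [-0.  -0.6 -1.1] w 0.0412 g 28.7 t 41.75
open [-0.1 -0.4 -0.6] w 0.0598 g 0.0 t 42.08
placed [-0.5 -0.2 -0.3] w 0.0602 g 0.0 t 42.67
look [-0.5 -0.1 -0.3] w 0.0598 g 0.0 t 44.15
```

View pics/c10.png

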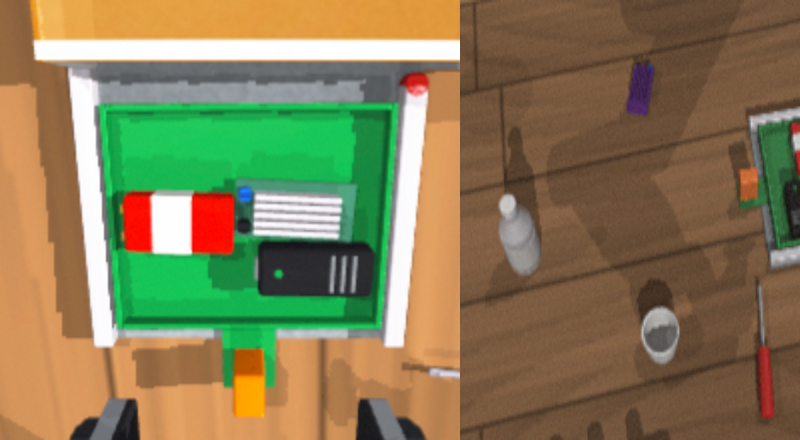

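The battery is in, but the heatsink board has been knocked inside the tray, from about (316,174) to (297,213) in crop pixels, and now sits against the adapter and battery. I need a closer look to check it's flat.

```bash
python3 - <<'E'
from act import *
manip.move_to(st(40,-190,200),down(np.pi/2+p[2])); c=shot("wrist","w11"); 
cv2.imwrite("pics/c11.png",cv2.resize(c["image"][40:240,150:400,::-1],None,fx=3,fy=3,interpolation=cv2.INTER_CUBIC))
E
```

```text
(no output)
```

View pics/c11.png

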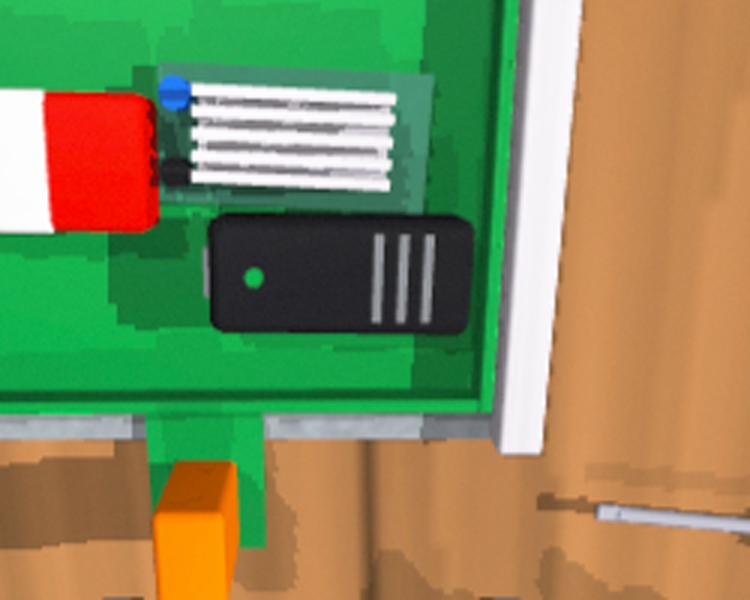

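```bash
python3 - <<'E'
from act import *
c=load("w11")
f=lambda q:np.array([150,40])+(np.array(q,float)+.5)/3-.5
def loc(W):
    d=W[:,:2]-p[:2]; a=p[2]; return (np.c_[np.cos(a)*d[:,0]+np.sin(a)*d[:,1],-np.sin(a)*d[:,0]+np.cos(a)*d[:,1]]*1000).round(1)
b=loc(to_plane(c,f([[160,63],[433,75],[423,213]]),.017)); print("board",b.tolist(),np.linalg.norm(b[1]-b[0]),np.linalg.norm(b[2]-b[1]))
h=loc(to_plane(c,f([[192,83],[396,94],[389,190],[192,183]]),.041)); print("heatsink top",h.tolist(),[np.linalg.norm(h[i]-h[(i+1)%4]).round(1) for i in range(4)])
print("adapter top",loc(to_plane(c,f([[210,213],[474,217],[470,335],[212,330]]),.041)).tolist())
print("battery end top",loc(to_plane(c,f([[158,95],[158,232]]),.039)).tolist())
E
```

```text
board [[-8.2, -78.2], [80.5, -81.9], [79.1, -125.4]] 88.77713669633641 43.52252290481332
heatsink top [[4.9, -85.9], [66.4, -89.0], [65.1, -116.9], [3.7, -114.8]] [np.float64(61.6), np.float64(27.9), np.float64(61.4), np.float64(28.9)]
adapter top [[8.9, -123.8], [92.2, -125.1], [93.2, -162.8], [8.1, -161.1]]
battery end top [[-5.8, -89.1], [-8.2, -129.8]]
```

Board and heatsink-top sizes match a board lying flat on the tray floor, just touching its neighbours. I'll shift the battery 6 mm away so it surely isn't sitting on the board's edge.

```bash
python3 - <<'E'
from act import *
top=st(-49,-108,130); o=down(best_yaw(top,p[2]))
manip.command_gripper(.06); manip.move_to(top,o)
manip.servo_line(st(-49,-108,42),o,rate=.1); F("down")
manip.command_gripper(0,28); F("grip")
manip.servo_line(st(-49,-108,60),o,rate=.05); F("lift")
manip.servo_line(st(-55,-108,60),o,rate=.05)
manip.servo_line(st(-55,-108,42),o,rate=.05); F("low")
manip.command_gripper(.06); F("open")
manip.servo_line(st(-55,-108,130),o,rate=.2)
manip.move_to(st(30,-170,220),down(np.pi/2+p[2])); c=shot("wrist","w12"); F("look")
cv2.imwrite("pics/c12.png",cv2.resize(c["image"][40:280,110:400,::-1],None,fx=2,fy=2,interpolation=cv2.INTER_CUBIC))
E
```

```text
down [ 0.5 -0.4 -0.7] w 0.0602 g 0.0 t 47.4
grip [-0.9  0.   5.6] w 0.0413 g 28.6 t 47.7
lift [-0.5 -0.4 -1.1] w 0.0416 g 28.4 t 48.21
low [0.6 0.8 2.2] w 0.0416 g 29.0 t 48.98
open [-0.   0.6  0.8] w 0.0601 g 0.0 t 49.31
look [ 0.7 -0.8  0.5] w 0.0599 g 0.0 t 51.24
```

View pics/c12.png

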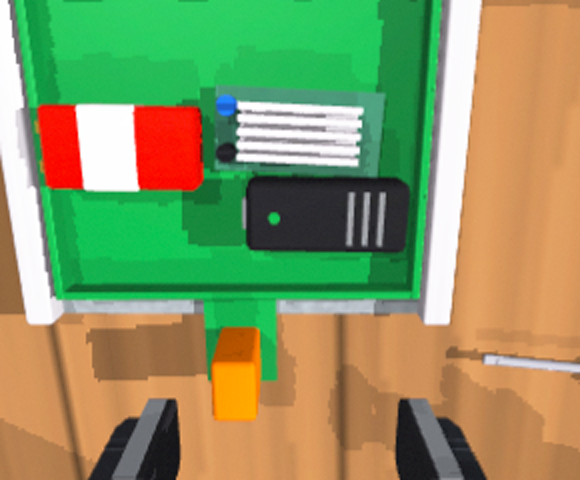

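All three lie flat and separate inside the tray. Now I'll regrip the handle (crop 237,370) and slide the carrier in.

```bash
python3 - <<'E'
from act import *
import sys
o=down(np.pi/2+p[2])
manip.command_gripper(.05); manip.move_to(st(0,-233,130),o)
manip.servo_line(st(0,-233,49),o,rate=.1); F("down")
manip.command_gripper(0,60); F("grip")
z=49
manip.servo_line(st(0,-233,49.7),o,rate=.02); F("relax")
z=49.5 if manip.get_contact_force()[2]<-1 else 49.7
for y in (-200,-150,-100,-65,-33):
    manip.servo_line(st(0,y,z),o,rate=.07); F(y)
    if np.linalg.norm(manip.get_contact_force())>25 or manip.get_width()<.02: sys.exit("stop")
for x in (20,40):
    manip.servo_line(st(x,-33,z),o,rate=.05); F(x)
shot("wrist","w13")
E
```

```text
down [-0.9 -0.3  0.6] w 0.0504 g 0.0 t 53.0
grip [-0.9 -0.4  5.7] w 0.024 g 59.0 t 53.34
relax [-1.  -1.5  1.6] w 0.0235 g 59.5 t 53.59
-200 [0.2 6.1 1.9] w 0.0232 g 59.6 t 54.22
-150 [-0.1  2.2  4.6] w 0.0235 g 59.9 t 55.08
-100 [ 0.1 -0.3  5.2] w 0.0231 g 60.0 t 55.95
-65 [-0.2  1.   4.6] w 0.0232 g 60.0 t 56.6
-33 [-0.9  2.4  5. ] w 0.0232 g 60.0 t 57.21
20 [-2.1  0.8  6.9] w 0.0231 g 60.5 t 57.76
40 [-2.7  2.   6.7] w 0.023 g 60.5 t 58.31
```

```bash
python3 - <<'E'
from act import *
o=down(np.pi/2+p[2])
manip.command_gripper(.05); F("open"); manip.servo_line(st(40,-33,150),o,rate=.15)
manip.move_to(st(10,-110,340),o); c=shot("wrist","w14"); s=shot("scene","s14"); F("look")
im=c["image"].astype(int); m=(im[...,0]>215)&(im[...,1]>110)&(im[...,2]<60); k=np.zeros_like(m); k[60:130,230:330]=1
n,l,q,e=cv2.connectedComponentsWithStats((m&k).astype(np.uint8)); i=1+np.argmax(q[1:,4]); W=to_plane(c,[e[i]],.066)
d=W[:,:2]-p[:2]; a=p[2]; print("handle",(np.c_[np.cos(a)*d[:,0]+np.sin(a)*d[:,1],-np.sin(a)*d[:,0]+np.cos(a)*d[:,1]]*1000).round(1),q[i])
b=s["image"]; 
r=(b[...,0]>130)&(b[...,1]<60); r[:, :360]=0; r[190:]=0; r[:150]=0; print("ball px",np.argwhere(r).mean(0)[::-1], r.sum())
for t in (-.5,-.6,-.4): print(t,proj(s,st(70*np.sin(t),135,107+70*np.cos(t))))
cv2.imwrite("pics/c14.png",np.hstack([cv2.resize(c["image"][0:140,120:420,::-1],(600,280))]))
cv2.imwrite("pics/c14.png",np.vstack([cv2.resize(c["image"][0:140,120:420,::-1],(600,280)),cv2.resize(b[145:255,255:420,::-1],(600,310))]))
E
```

```text
open [-0.5  0.3 -0.7] w 0.0497 g 0.0 t 58.73
look [ 0.6  0.2 -0.4] w 0.0498 g 0.0 t 60.49
handle [[ 40.2 -33.5]] [269  83  18  28 478]
ball px [382.07407407 167.40740741] 27
-0.5 [[379.65852035 165.55181345]]
-0.6 [[378.85891765 164.72595959]]
-0.4 [[380.45139149 166.57687961]]
```

View pics/c14.png

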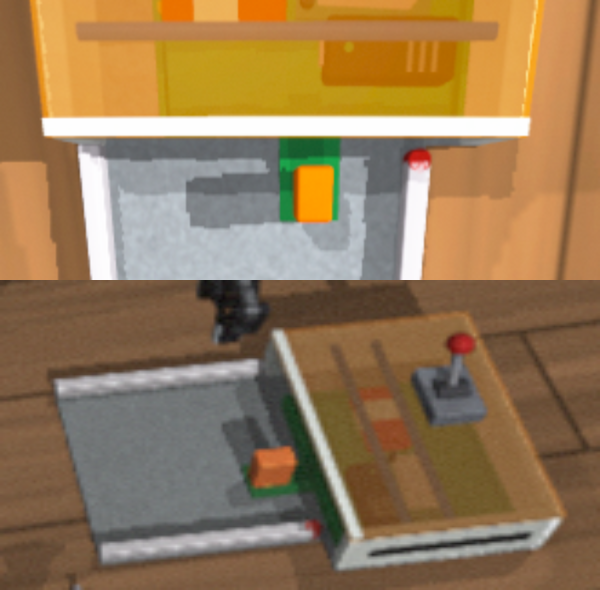

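The handle reads station (40.2, -33.5), so the carrier is parked behind the nose. The lever ball stands at scene (382,167), off side. Now the lever: push the ball toward +x with closed fingers until the force rises at the stop.

```bash
python3 - <<'E'
from act import *
o=down(np.pi/2+p[2]); ux=np.array([np.cos(p[2]),np.sin(p[2]),0])
manip.move_to(st(-95,100,260),o); manip.command_gripper(0,30)
manip.servo_line(st(-95,135,260),o,rate=.2); manip.servo_line(st(-95,135,158),o,rate=.15); F("low")
manip.servo_line(st(-62,135,158),o,rate=.1); F("near"); 
x=-62; f0=manip.get_contact_force()@ux
while x<30:
    x+=4 if x<0 else 1.5
    manip.servo_line(st(x,135,158),o,rate=.06); f=manip.get_contact_force()@ux-f0
    if abs(f)>2: print(x,round(f,1))
    if f<-8: break
F(x); shot("scene","s15")
manip.servo_line(st(x-25,135,158),o,rate=.1); manip.servo_line(st(x-25,135,270),o,rate=.2)
manip.move_to(st(-60,-100,340),o); s=shot("scene","s16"); F("done")
b=s["image"]; r=(b[...,0]>130)&(b[...,1]<60); r[:, :360]=0; r[215:]=0; r[:150]=0; print("ball px",np.argwhere(r).mean(0)[::-1], r.sum())
for t in (.4,.5,.6): print(t,proj(s,st(70*np.sin(t),135,107+70*np.cos(t))))
cv2.imwrite("pics/c16.png",cv2.resize(b[145:255,255:420,::-1],None,fx=4,fy=4,interpolation=cv2.INTER_CUBIC))
E
```

```text
low [ 0.1 -0.3  0.2] w 0.0002 g 0.0 t 63.16
near [-0.5 -0.  -0.4] w -0.0001 g 0.0 t 63.64
-58 -2.1
-54 -3.7
-50 -3.8
-46 -2.9
2 -3.6
3.5 -8.9
3.5 [-9.4 -0.8  6.8] w 0.0002 g 5.0 t 67.89
done [ 0.3  0.4 -0.1] w -0.0001 g 0.0 t 70.08
ball px [386.375   182.15625] 32
0.4 [[385.54305141 180.41157308]]
0.5 [[385.91107498 182.56754034]]
0.6 [[386.20036358 184.74264367]]
```

View pics/c16.png

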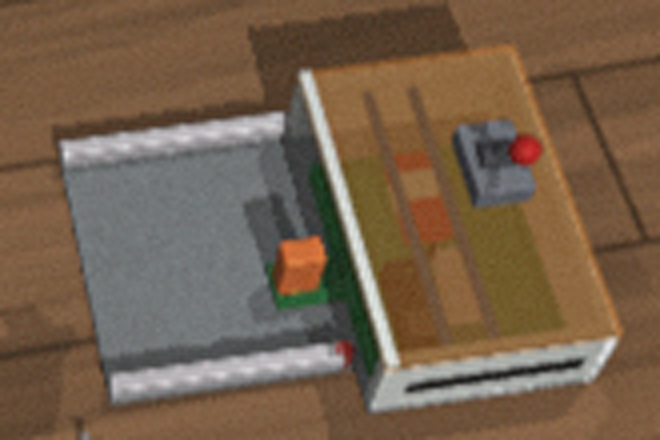

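The lever is over to +x with the ball at crop (525,150). The swing measures slightly short of 1 rad, though, so I'll push again on the ball itself, higher up and firmer, to be sure it's on its stop.

```bash
python3 - <<'E'
from act import *
o=down(np.pi/2+p[2]); ux=np.array([np.cos(p[2]),np.sin(p[2]),0])
manip.move_to(st(-25,100,280),o); manip.servo_line(st(-25,135,260),o,rate=.2); manip.servo_line(st(-25,135,172),o,rate=.15)
x=-25; f0=manip.get_contact_force()@ux
while x<30:
    x+=2 if x<-2 else 1
    manip.servo_line(st(x,135,172),o,rate=.05); f=manip.get_contact_force()@ux-f0
    if abs(f)>1.5: print(x,round(f,1))
    if f<-18: break
F(x)
manip.servo_line(st(x-25,135,172),o,rate=.1); manip.servo_line(st(x-25,135,270),o,rate=.2)
manip.move_to(st(-60,-100,340),o); s=shot("scene","s17"); F("done")
b=s["image"]; r=(b[...,0]>130)&(b[...,1]<60); r[:, :360]=0; r[215:]=0; r[:150]=0; print("ball px",np.argwhere(r).mean(0)[::-1], r.sum())
# colour-independent swing check: red-dominance weighted centroids before/after
for n in ("s14","s16","s17"):
    b=load(n)["image"].astype(float); w=np.clip(b[...,0]-b[...,1]*1.0-60,0,None); k=np.zeros(w.shape); k[155:195,372:396]=1
    w*=k*(b[...,1]<90); v,u=np.mgrid[:384,:512]; print(n,(u*w).sum()/w.sum(),(v*w).sum()/w.sum())
E
```

```text
7 -3.8
8 -7.7
9 -10.2
10 -14.0
11 -17.2
12 -21.3
12 [-21.4   2.1  10.7] w -0.0003 g 10.6 t 78.27
done [ 0.1 -0.2 -0.7] w 0.0001 g 0.0 t 80.34
ball px [386.5        182.17647059] 34
s14 381.888354186718 167.31087584215592
s16 386.4181672669068 182.15446178471387
s17 386.41384863123994 182.16022544283413
```

The ball stayed at (386.4,182.2) after a 21 N push, so the lever is on its stop. The carrier was parked in the last look and the arm is clear.

```bash
python3 -c "
from rig import manip
print(manip.get_contact_force(),manip.get_time()); print(manip.sign_off())"
```

```text
[ 0.06498983 -0.24630968 -0.66783804] 80.3417
the job is handed in; nothing more can be done
None
```

The job is handed in at 80 s: heatsink board, adapter and battery pack (no transformer was in view) lie flat in the carrier, which is parked behind the catch, and the lamp lever is over on its stop.

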